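Free the office stamp from its double-latched stand and file it in the rack

TASK

Free the rectangular office stamp from its white guard stand: draw the forked keeper back off the gate bar first, then swing the gate bar right round until it is clear of the stamp, and leave both open. Lift the stamp out by its broad sides, stand it on the open desk and let go, because the partitions of the little wooden rack leave no room for fingers there; then take it again by its two narrow ends. Lower it gently, not dropped, into the empty stall, upright on the middle of the felt, and leave it there without disturbing the other stamp or the desk things.

Things in the scene. Friction and masses are not known exactly. Their poses are not given: they have to be found in the camera images.
- stand: White steel guard stand fixed to the desk; origin on the desk under the pocket's centre. Base y -130..+77, x +-45 mm. Pocket (floor 10 mm up, 46 x 62 mm in x, y) lies between cheeks 92 mm high, 40 mm wide in x, at y +31..+72 and -31..-126. On its +-x sides only 5 mm lips, 28 mm high, outer faces at x +-28: there the stamp can be gripped above them, closing along the stand's x.
- keeper (a joint): Forked dark steel keeper, first catch; slides along the stand's -y. 0 = closed, prongs (tops 103 mm above the desk) either side of the gate bar's tip, so it cannot swing; 0.035 m = drawn back to its stop; the bar is free above about 0.022. Stays where left; about 2 N moves it.
- keeper_post (a point): Centre of the top of the keeper's upright round black post (12 mm diameter, free height 36 mm, top 135 mm above the desk, at x 0, y -80 mm of the stand when closed). Pinch it and move it along the stand's -y.
- gate (a joint): Dark steel gate bar, second latch: 12 mm wide, 93 to 101 mm above the desk, on an upright pivot, tip 108 mm from it. 0 = closed, along the stand's -y, 3 mm above the stamp. Grows clockwise seen from above: swings first to the stand's -x side, then round towards +y; stop at 2.1 rad. The keeper allows it under 0.1 rad. Stays where left; about 2 N at its post turns it.
- gate_hinge (a point): On the gate bar's upright pivot axis (stand x 0, y +50 mm), 97 mm above the desk.
- gate_post (a point): Centre of the top of the gate bar's upright round black post (12 mm diameter, free height 34 mm, top 135 mm above the desk), 65 mm from the pivot; moves with the bar.
- stamp: Self-inking office stamp, loose, upright, about 0.16 kg, 80 mm tall. Origin: centre of its underside, z up. Grey foot 40 (x) x 56 (y) x 30 mm; black cap above it 36 (x) x 52 (y) mm. Broad sides face +-x, narrow ends +-y. In the stand its x is the stand's x, its underside 10 mm above the desk. Turned half round about z is as good.
- rack: Wooden two-stall rack fixed to the desk; origin on the desk under its centre. Base 80 (x) x 116 (y) x 8 mm; partitions 74 (x) x 8 (y) mm, up to 86 mm above the desk, at y -54, 0, +54 mm: two stalls 46 mm wide in y, open towards +-x. The stamp fits only with its 40 mm width along the rack's y, gripped closing along the rack's x.
- felt: Dark felt, 74 (x) x 44 (y) mm, 1 mm thin, on the floor of the empty stall (either one; the wooden stamp stands in the other). Origin: centre of the stall's floor, 8 mm above the desk, where the stamp's origin is to come; axes as the rack's.
- wood_stamp: Other stamp, not to be disturbed: turned wooden hand stamp with a knob, 38 mm diameter, 86 mm tall, standing in the other stall. Origin: centre of its underside.
- ink_tin: Bystander: flat ink pad tin 79 x 119 x 23 mm lying on the desk. Origin: centre of its underside.
- pen_cup: Bystander: round grey pen cup, 76 mm diameter, 95 mm tall, pens up to 145 mm. Origin: centre of its underside.
- stapler: Bystander: stapler 40 x 140 x 46 mm lying on the desk. Origin: centre of its underside.
Things that resemble listed ones, but are neither listed nor needed, are in the scene too. There is more than one size of the stand; the one meant has the size given above.

How it is judged:
By the outcome, as a careful person would: the job done as asked, in the order asked, and still so for the second after the job is handed in, with the robot touching nothing.
It also fails if it takes over 69 s, if anything falls off the work surface, if the arm or the gripper's body presses on something with over 40 N, if the wrist force passes 120 N, or if a joint passes its speed limit or range.

ROBOT

A 6-joint arm with a two-finger parallel gripper is mounted at the origin on the work surface. World frame = base frame: x ahead of the robot, y to its left, z up, the work surface at z = 0. Lengths are in m, angles in rad, forces in N, time in s.
With the tool pointing down it reaches from about 0.35 to 0.85 m from the base axis. Payload 8.1 kg.
Tool frame: the origin (TCP) lies at the centre of the arm's flange, where the gripper is bolted on; the fingertips stand 186 mm ahead of it and the grasp point (between the pads) lies 167 mm ahead of it (robot.nose_length is the distance from the TCP to the fingertips, in m); z points along the fingers, x is the direction in which the jaws open and shut, and the axes are right-handed (so a half turn about z gives the same grasp; the last joint's range is limited). The gripper opens to 93 mm and grips with 3 to 60 N. Pads are 15 mm wide; open, the fingers measure 128 mm over their backs; the gripper's body (75 mm by 188 mm) begins 65 mm behind the grasp point.
Start: joints at [-1.278, 0.13, 1.488, -0, 1.523, -0.085], TCP at [0.221, -0.558, 0.405] pointing down, gripper open.
Joint ranges: [-2.96, 2.96], [-0.89, 2.26], [0.02, 2.5], [-1.34, 4.48], [0, 2.73], [-2.66, 2.66]. Speed limits (rad/s): [2.39, 2.39, 2.79, 3.14, 3.14, 3.14].

INTERFACE

Orientations are given as a rotation vector (axis times angle).
In Python, from plant import robot gives the robot as it stands.
- The arm moves only by the tool arm_command, never from a script. Its argument "motion" is a list of rows, each an object with "slide": the shift along the tool's x, y, z each as a share of 0.4 m, from -1 to 1, a list of three; "turn": the turn, a rotation vector about the tool's x, y, z each as a share of 0.5 rad, from -1 to 1, a list of three. A call has exactly 5 rows; each row shifts and turns the commanded pose from where the row before left it, along the tool's axes as they then stand; what a row does not reach is not made up. A row lasts 1/12 s, in which the tool goes at most 41.7 mm and 7.16 degrees, less where a joint would pass 70% of its speed; a pose out of reach is approached as far as the arm can. A call with a number of a shift or a turn outside -1 to 1 is refused whole. A call with a gripper value outside its range is refused whole. "gripper" is the opening in per cent of the stroke, from 0 (shut) to 100 (fully open), set as the call begins (left out, the last holds). The fingers move at their own pace and stop on an object; "grip_force" is the grip in N (left out, the last holds). Time passes only in rows, so rows that do not move let the fingers close, or fill a call up. It gives the time, the measured TCP pose, the force and the opening at its end, in the units of the state.
- robot.read_state(): the state, without advancing time (a new reading comes with each control period).
- robot.read_camera(name): name is "scene" or "top"; returns a dict with "pixels" (400x640x3 uint8, blue, green, red), "intrinsics" (3x3 intrinsics, pixels), "T" (4x4, takes a point from camera to world coordinates). Camera axes: x right, y down, z forward; pixel columns grow to the right and rows downward; lengths in m; the calibration is good to about 2 mm. A picture is of the moment at which its call begins. There is no depth.
- robot.close_job(): hands the job in, once; it reports no verdict.
The state is a dict: "t": time; "q": joint angles; "dq": joint speeds; "joint_torque": joint torques, N m; "tool_pos": TCP position; "orientation": TCP orientation; "force": force on the tool from outside, world axes, zero at the start; "wrist_torque": the same for the moment, N m; "opening": finger opening in m.
Only numpy, scipy, OpenCV 4.12 (cv2) and the standard library are available. Lean on these libraries where they do the work, as an engineer would, in place of code of your own. Each camera call takes 0.05 s, during which the arm holds its last target.

## Working session

There is one attempt and no reset: what is moved stays moved. The work goes in short steps, Python scripts to look and compute and a tool call to move; the robot and the scene stay as the last step left them, time stands still between calls to the robot, and variables do not carry over. Pictures are saved under pics/ and viewed, and the job is handed in when it is done.

Besides the shell and the picture viewer there is one more tool, called after "Call:" by a JSON object that holds its "api" and its "payload". arm_command: Moves the arm, as the interface text tells. Shift numbers are shares of 0.4 m and turn numbers shares of 0.5 rad, none past 1 either way. Its arguments: {"type":"object","properties":{"motion":{"type":"array","items":{"type":"object","properties":{"slide":{"type":"array","items":{"type":"number"}},"turn":{"type":"array","items":{"type":"number"}}}}},"gripper":{"type":"number"},"grip_force":{"type":"number"}},"required":["motion"]}

```bash
ls; mkdir -p pics
python3 - <<'E'
from plant import robot
import cv2,numpy as np
for n in("scene","top"):
    c=robot.read_camera(n); cv2.imwrite(f"pics/{n}0.png",c["pixels"]); print(n,c["intrinsics"].tolist(),np.round(c["T"],4).tolist())
print(robot.read_state())
E
```

```text
pics
scene [[400.8047037487874, 0.0, 315.43288850183677], [0.0, 400.8047037487874, 201.41614876732493], [0.0, 0.0, 1.0]] [[0.3332, 0.554, -0.763, 1.3531], [0.9426, -0.2137, 0.2564, -0.3043], [-0.021, -0.8046, -0.5934, 0.7624], [0.0, 0.0, 0.0, 1.0]]
top [[502.4635926598189, 0.0, 317.5582856998184], [0.0, 502.4635926598189, 193.20043006514933], [0.0, 0.0, 1.0]] [[-0.0038, -0.9969, 0.078, 0.3716], [-1.0, 0.0042, 0.0059, -0.0228], [-0.0062, -0.0779, -0.9969, 1.5489], [0.0, 0.0, 0.0, 1.0]]
{'t': 0.1, 'q': array([-1.27839731e+00,  1.31104000e-01,  1.48915306e+00,  2.28242968e-05,
        1.52300533e+00, -8.53798318e-02]), 'dq': array([-2.21643536e-03,  7.95224186e-04, -3.77944424e-03, -1.71427136e-03,
        8.31813706e-05,  7.38112798e-05]), 'joint_torque': array([ 1.33784113e-03, -5.61339855e+01, -4.93096876e+01,  7.68972980e-02,
        2.89613474e-02, -4.34585854e-05]), 'tool_pos': array([ 0.22129227, -0.55748499,  0.40379064]), 'orientation': array([-2.59815878e+00,  1.76421343e+00,  2.01305226e-03]), 'force': array([-0.08101315,  0.17413075,  0.1665553 ]), 'wrist_torque': array([ 1.18846449e-02,  3.50543777e-05, -1.41942663e-02]), 'opening': 0.09291754860355306}
```

View pics/scene0.png

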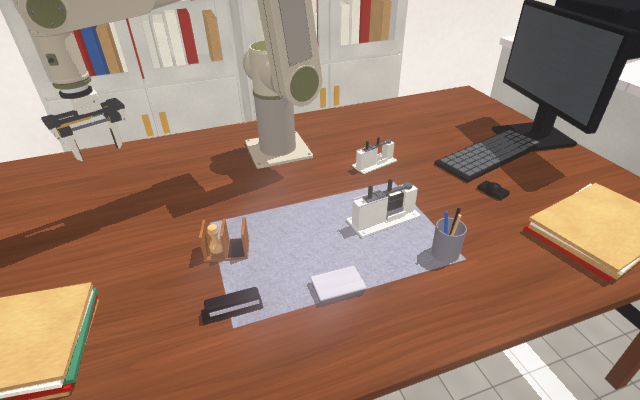

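View pics/top0.png

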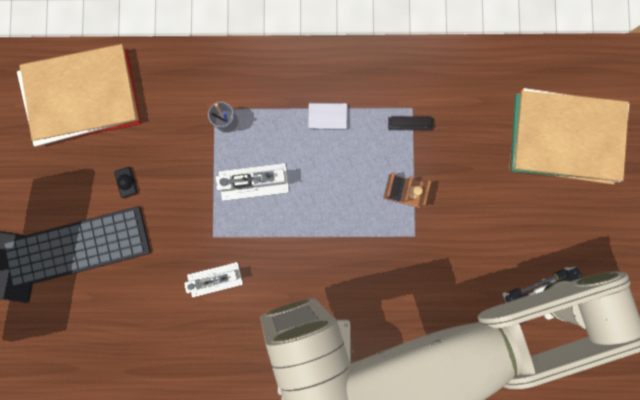

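The target stand (the larger one) is at about (252,181) in the top view. The rack is at (408,190), with the empty stall on its left at (397,188). The small stand at (213,280) looks like a decoy. Next I'll zoom in.

Run:
```python
import cv2,numpy as np
t=cv2.imread("pics/top0.png");s=cv2.imread("pics/scene0.png")
a=cv2.resize(t[155:205,205:300],None,fx=8,fy=8,interpolation=cv2.INTER_CUBIC)
b=cv2.resize(t[165:215,375:445],None,fx=8,fy=8,interpolation=cv2.INTER_CUBIC)
c=cv2.resize(s[175:240,335:430],None,fx=8,fy=8,interpolation=cv2.INTER_CUBIC)
d=cv2.resize(s[210:265,190:260],None,fx=8,fy=8,interpolation=cv2.INTER_CUBIC)
for n,i in zip("abcd",(a,b,c,d)): cv2.imwrite(f"pics/z{n}.png",i)
```

```text
(no output)
```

View pics/za.png

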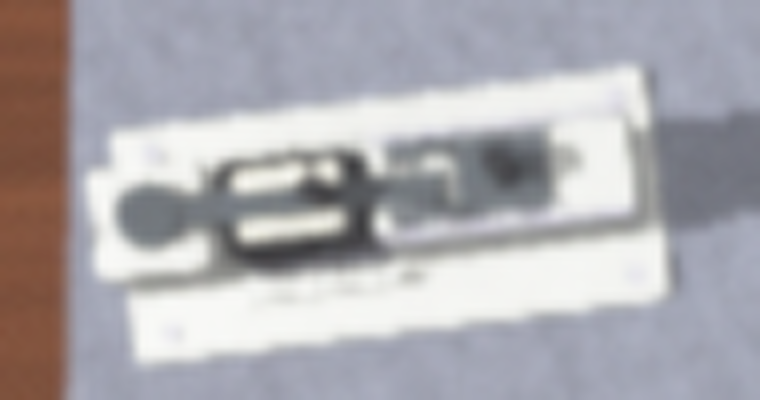

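View pics/zb.png

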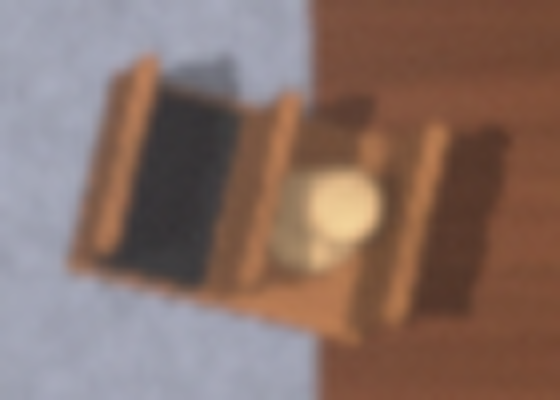

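View pics/zc.png

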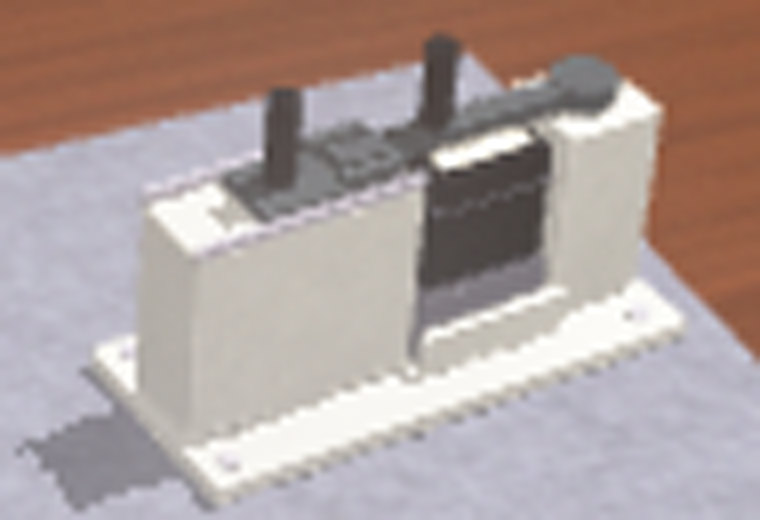

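View pics/zd.png

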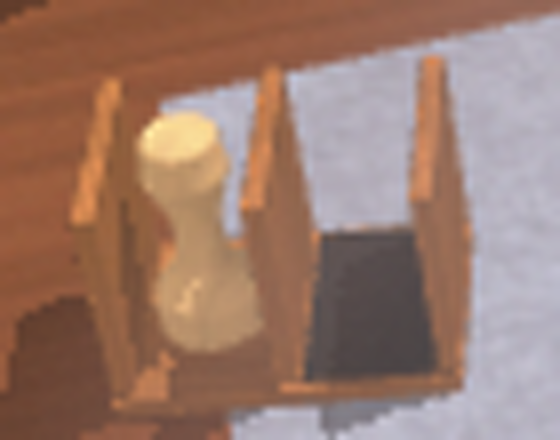

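```bash
cat > h.py <<'E'
import numpy as np,cv2
from scipy.spatial.transform import Rotation as R
K={'s':np.array([[400.8047037487874,0,315.43288850183677],[0,400.8047037487874,201.41614876732493],[0,0,1]]),
'tp':np.array([[502.4635926598189,0,317.5582856998184],[0,502.4635926598189,193.20043006514933],[0,0,1]])}
from plant import robot
def grab(name,f=None):
    c=robot.read_camera(name)
    if f: cv2.imwrite(f,c["pixels"])
    return c
def cast(c,uv,z):
    d=np.linalg.inv(c["intrinsics"])@[uv[0],uv[1],1]; T=c["T"]; d=T[:3,:3]@d; o=T[:3,3]
    return (o+d*(z-o[2])/d[2])[:2]
def proj(c,P):
    T=c["T"]; p=T[:3,:3].T@(np.asarray(P)-T[:3,3]); q=c["intrinsics"]@p; return q[:2]/q[2]
def fit2(L,W):
    L=np.array(L);W=np.array(W);l=L-L.mean(0);w=W-W.mean(0)
    a=np.arctan2((l[:,0]*w[:,1]-l[:,1]*w[:,0]).sum(),(l*w).sum())
    r=np.array([[np.cos(a),-np.sin(a)],[np.sin(a),np.cos(a)]]);t=W.mean(0)-r@L.mean(0)
    return a,t,(W-(L@r.T+t))
E
cat > m1.py <<'E'
from h import *
tc=grab("top");sc=grab("scene")
def P(o,u): return (o[0]+(u[0]+.5)/8-.5,o[1]+(u[1]+.5)/8-.5)
tz=[(110,130,45,77,8),(640,65,45,-130,8),(668,297,-45,-130,8),(135,362,-45,77,8),(150,213,0,50,104),(320,188,0,-15,135),(505,165,0,-80,135)]
sz=[(95,355,-45,-130,8),(215,495,45,-130,8),(685,322,45,77,8),(283,92,0,-80,135),(441,42,0,-15,135),(585,78,0,50,104),(197,253,20,-126,92),(145,193,-20,-126,92),(660,108,20,72,92)]
rt=[(155,55,37,54,86),(105,250,-37,54,86),(290,98,37,0,86),(250,285,-37,0,86),(440,125,37,-54,86),(395,320,-37,-54,86)]
rs=[(112,83,-37,-54,86),(80,220,37,-54,86),(273,72,-37,0,86),(255,207,37,0,86),(432,60,-37,54,86),(423,200,37,54,86)]
def go(nm,A,oA,B,oB):
    out=[]
    for c,S,o in ((tc,A,oA),(sc,B,oB)):
        W=[cast(c,P(o,s),s[4]/1e3) for s in S];L=[np.array(s[2:4])/1e3 for s in S]
        a,t,r=fit2(L,W);print(nm,round(a,4),np.round(t*1e3,1),np.round(r*1e3,1).tolist());out.append((L,W))
    a,t,r=fit2(out[0][0]+out[1][0],out[0][1]+out[1][1]);print(nm,'joint',round(a,4),np.round(t*1e3,1))
go('stand',tz,(205,155),sz,(335,175))
go('rack',rt,(375,165),rs,(190,210))
for n,uv,z in(('tin',(328,116),.02),('stapler',(410,123),.04),('cup',(221,116),.095)): print(n,cast(tc,uv,z))
print([cast(tc,u,.0) for u in((185,282),(241,268))])
E
python3 m1.py
```

```text
stand 0.1164 [526.1 209.6] [[0.9, 1.5], [1.2, 2.3], [0.6, 1.9], [0.4, 1.3], [0.3, -0.9], [-1.9, -2.6], [-1.5, -3.5]]
stand 0.1104 [525.5 212.2] [[4.6, 0.8], [2.7, -0.4], [-1.1, -0.4], [-1.0, -1.1], [-2.1, -0.3], [4.3, -2.8], [-3.6, 1.7], [-2.6, 3.6], [-1.2, -1.1]]
stand joint 0.1133 [525.7 211. ]
rack -0.2454 [ 499.7 -280.1] [[0.3, -1.3], [0.6, 0.0], [-2.7, 2.0], [0.7, -0.2], [0.3, -0.2], [0.8, -0.3]]
rack -0.2557 [ 501.8 -278.7] [[1.8, -0.6], [-2.3, 0.0], [1.7, -0.7], [-2.2, 1.6], [1.0, -1.0], [0.0, 0.7]]
rack joint -0.2505 [ 500.7 -279.4]
tin [ 0.73019014 -0.04691221]
stapler [ 0.70257626 -0.29589074]
cup [0.71424505 0.26894911]
[array([0.22232608, 0.39234685]), array([0.26416248, 0.22145172])]
```

```bash
cat >> h.py <<'E'
ST=(np.array([.5257,.2110]),.1133); RK=(np.array([.5007,-.2794]),-.2505)
def w(fr,x,y):
    t,a=fr; return t+np.array([np.cos(a)*x-np.sin(a)*y,np.sin(a)*x+np.cos(a)*y])
def plan(xy,z,jaw):
    """grasp point target; prints shift (mm) in tool axes, and yaw turn about tool z to bring jaw axis to angle jaw (mod pi)"""
    s=robot.read_state(); Rm=R.from_rotvec(s["orientation"]).as_matrix(); p=s["tool_pos"]; g=p+Rm[:,2]*.167
    yaw=np.arctan2(Rm[1,0],Rm[0,0]); d=(jaw-yaw+np.pi/2)%np.pi-np.pi/2
    print("t %.2f grasp %s yaw %.3f tilt(tool z) %s open %.1f F %s"%(s["t"],np.round(g*1e3,1),yaw,np.round(Rm[:,2],4),s["opening"]*1e3,np.round(s["force"],1)),"q6 %.2f"%s["q"][5])
    D=np.array([*xy,z])-g; dt=Rm.T@D; print(" tool shift mm",np.round(dt*1e3,1),"share",np.round(dt/.4,4),"turn z share",round(-d/.5,3),"or",round((-d+np.pi)/.5,3),round((-d-np.pi)/.5,3))
    # after-turn shift
    c=yaw+d; X=np.array([np.cos(c),np.sin(c)]);Y=np.array([np.sin(c),-np.cos(c)]);print(" after turn: share",np.round(np.array([X@D[:2],Y@D[:2],-D[2]])/.4,4))
E
python3 - <<'E'
from h import *
plan(w(ST,0,-80/1e3),.22,ST[1])
print(robot.read_state()["q"])
E
```

```text
t 0.20 grasp [ 221.2 -557.4  237.1] yaw -1.193 tilt(tool z) [-3.0e-04  1.1e-03 -1.0e+00] open 92.8 F [-0.7  1.2  0.1] q6 -0.09
 tool shift mm [-524.6 -545.5   17.8] share [-1.3116 -1.3637  0.0444] turn z share -2.613 or 3.671 -8.896
 after turn: share [ 0.9734 -1.6225  0.0428]
[-1.27841784e+00  1.30861658e-01  1.48884687e+00  5.33707368e-06
  1.52303452e+00 -8.53949959e-02]
```

Call:
{"api": "arm_command", "payload": {"motion": [{"slide":[-0.066,-0.068,0],"turn":[0,0,0]},{"slide":[-0.066,-0.068,0],"turn":[0,0,0]},{"slide":[-0.066,-0.068,0],"turn":[0,0,0]},{"slide":[-0.066,-0.068,0],"turn":[0,0,0]},{"slide":[-0.066,-0.068,0],"turn":[0,0,0]}], "gripper": 60, "grip_force": 20}}

```text
t: 0.62
tool_pos: [0.2993, -0.3832, 0.4044]
orientation: [-2.598, 1.765, 0.0]
force: [1.0, 0.0, 0.2]
opening: 0.0646
```

Call:
{"api": "arm_command", "payload": {"motion": [{"slide":[-0.066,-0.068,0],"turn":[0,0,0]},{"slide":[-0.066,-0.068,0],"turn":[0,0,0]},{"slide":[-0.066,-0.068,0],"turn":[0,0,0]},{"slide":[-0.066,-0.068,0],"turn":[0,0,0]},{"slide":[-0.066,-0.068,0],"turn":[0,0,0]}]}}

```text
t: 1.03
tool_pos: [0.377, -0.2102, 0.4048]
orientation: [-2.599, 1.765, -0.001]
force: [0.7, -0.2, 0.1]
opening: 0.056
```

Call:
{"api": "arm_command", "payload": {"motion": [{"slide":[-0.066,-0.068,0],"turn":[0,0,0]},{"slide":[-0.066,-0.068,0],"turn":[0,0,0]},{"slide":[-0.066,-0.068,0],"turn":[0,0,0]},{"slide":[-0.066,-0.068,0],"turn":[0,0,0]},{"slide":[-0.066,-0.068,0],"turn":[0,0,0]}]}}

```text
t: 1.45
tool_pos: [0.4547, -0.0371, 0.4048]
orientation: [-2.599, 1.765, -0.001]
force: [1.1, 0.2, -0.9]
opening: 0.0559
```

Call:
{"api": "arm_command", "payload": {"motion": [{"slide":[0,0,0],"turn":[0,0,-0.24]},{"slide":[0,0,0],"turn":[0,0,-0.24]},{"slide":[0,0,0],"turn":[0,0,-0.24]},{"slide":[0,0,0],"turn":[0,0,-0.24]},{"slide":[0,0,0],"turn":[0,0,-0.24]}]}}

```text
t: 1.87
tool_pos: [0.4545, -0.0388, 0.4046]
orientation: [3.007, -0.908, -0.001]
force: [0.3, 0.4, -0.5]
opening: 0.0556
```

Call:
{"api": "arm_command", "payload": {"motion": [{"slide":[0,0,0],"turn":[0,0,-0.24]},{"slide":[0,0,0],"turn":[0,0,-0.24]},{"slide":[0,0,0],"turn":[0,0,-0.24]},{"slide":[0,0,0],"turn":[0,0,-0.24]},{"slide":[0,0,0],"turn":[0,0,-0.24]}]}}

```text
t: 2.28
tool_pos: [0.4544, -0.0391, 0.4046]
orientation: [-3.141, -0.02, 0.0]
force: [-0.2, -1.3, 0.4]
opening: 0.0559
```

Run:
```python
from h import *
plan(w(ST,0,-80/1e3),.20,ST[1])
```

```text
t 2.28 grasp [454.4 -39.1 237.6] yaw 0.013 tilt(tool z) [-3.e-04  0.e+00 -1.e+00] open 55.9 F [-0.2 -1.3  0.4] q6 -0.21
 tool shift mm [  82.6 -169.5   37.6] share [ 0.2065 -0.4239  0.094 ] turn z share -0.201 or 6.083 -6.484
 after turn: share [ 0.2479 -0.401   0.094 ]
```

Call:
{"api": "arm_command", "payload": {"motion": [{"slide":[0,0,0.02],"turn":[0,0,-0.2]},{"slide":[0.05,-0.08,0],"turn":[0,0,0]},{"slide":[0.05,-0.08,0],"turn":[0,0,0]},{"slide":[0.05,-0.08,0],"turn":[0,0,0]},{"slide":[0.05,-0.08,0],"turn":[0,0,0]}]}}

```text
t: 2.7
tool_pos: [0.5208, 0.0981, 0.3967]
orientation: [3.137, 0.167, 0.0]
force: [0.5, -0.3, 0.8]
opening: 0.0557
```

Call:
{"api": "arm_command", "payload": {"motion": [{"slide":[0.048,-0.081,0],"turn":[0,0,0]},{"slide":[0,0,0.037],"turn":[0,0,0]},{"slide":[0,0,0.037],"turn":[0,0,0]},{"slide":[0,0,0],"turn":[0,0,0]},{"slide":[0,0,0],"turn":[0,0,0]}]}}

```text
t: 3.12
tool_pos: [0.5355, 0.131, 0.366]
orientation: [3.137, 0.168, -0.004]
force: [0.7, 0.9, 0.2]
opening: 0.0555
```

Run:
```python
from h import *
plan(w(ST,0,-80/1e3),.130,ST[1])
tc=grab("top","pics/t1.png");sc=grab("scene","pics/s1.png")
a=cv2.resize(tc["pixels"][150:210,200:300],None,fx=7,fy=7,interpolation=cv2.INTER_CUBIC)
c=cv2.resize(sc["pixels"][150:240,325:435],None,fx=6,fy=6,interpolation=cv2.INTER_CUBIC)
cv2.imwrite("pics/t1z.png",a);cv2.imwrite("pics/s1z.png",c)
for q in ((tc,),(sc,)):
    print(proj(q[0],[*w(ST,0,-.08),.135]),proj(q[0],[*w(ST,0,-.08),.181]))
```

```text
t 3.12 grasp [535.1 130.9 199. ] yaw 0.107 tilt(tool z) [-2.8e-03 -4.0e-04 -1.0e+00] open 55.5 F [0.7 0.9 0.2] q6 0.04
 tool shift mm [-0.  -0.6 69. ] share [-1.000e-04 -1.600e-03  1.726e-01] turn z share -0.012 or 6.271 -6.295
 after turn: share [-0.0006 -0.0015  0.1726]
[265.96115586 174.90629363] [264.13864799 172.98937473]
[370.15058087 186.34397116] [371.17337604 172.24179045]
```

View pics/s1z.png

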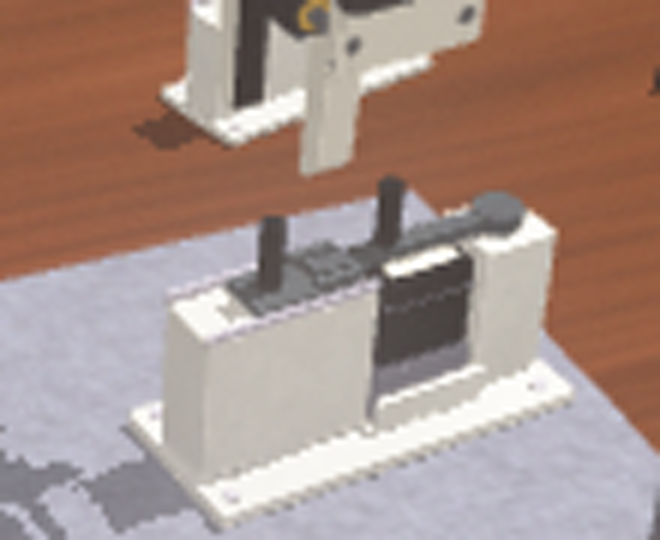

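View pics/t1z.png

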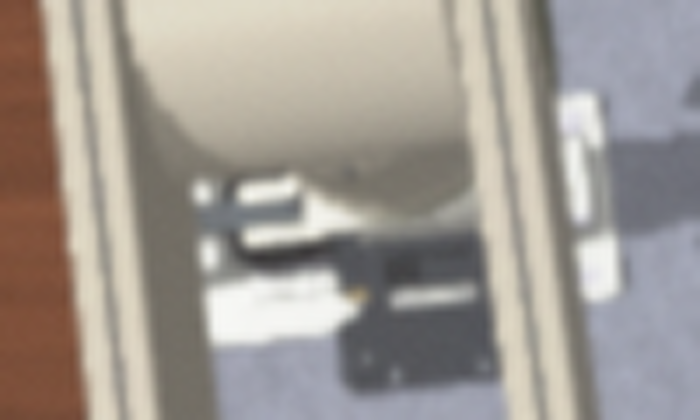

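Run:
```python
from h import *
sc=grab("scene")
for x in(.028,.046):
  for dy in (-.0075,.0075): print(x,dy,(proj(sc,[*w(ST,x,-.08+dy),.180])-[325,150])*6)
```

```text
0.028 -0.0075 [296.67350732 169.7312192 ]
0.028 0.0075 [325.45045003 161.0742051 ]
0.046 -0.0075 [319.23256718 189.77486282]
0.046 0.0075 [348.25910083 180.91214487]
```

In the scene zoom, the keeper post top is at about (370,187) px against a predicted (370,186). The fingertip is also within about 1 px of its prediction, so I'll go down and pinch.

Call:
{"api": "arm_command", "payload": {"motion": [{"slide":[0,0,0.05],"turn":[0,0,0]},{"slide":[0,0,0.05],"turn":[0,0,0]},{"slide":[0,0,0.05],"turn":[0,0,0]},{"slide":[0,0,0.022],"turn":[0,0,0]},{"slide":[0,0,0],"turn":[0,0,0]}]}}

```text
t: 3.68
tool_pos: [0.5353, 0.1305, 0.2966]
orientation: [3.137, 0.167, -0.005]
force: [-0.5, -0.1, 0.1]
opening: 0.056
```

Call:
{"api": "arm_command", "payload": {"motion": [{"slide":[0,0,0],"turn":[0,0,0]},{"slide":[0,0,0],"turn":[0,0,0]},{"slide":[0,0,0],"turn":[0,0,0]},{"slide":[0,0,0],"turn":[0,0,0]},{"slide":[0,0,0],"turn":[0,0,0]}], "gripper": 0, "grip_force": 12}}

```text
t: 4.1
tool_pos: [0.5363, 0.131, 0.2993]
orientation: [-3.137, -0.168, -0.002]
force: [0.1, 0.4, 0.1]
opening: 0.027
```

Call:
{"api": "arm_command", "payload": {"motion": [{"slide":[0,0,0],"turn":[0,0,0]},{"slide":[0,0,0],"turn":[0,0,0]},{"slide":[0,0,0],"turn":[0,0,0]},{"slide":[0,0,0],"turn":[0,0,0]},{"slide":[0,0,0],"turn":[0,0,0]}]}}

```text
t: 4.52
tool_pos: [0.5361, 0.131, 0.2985]
orientation: [-3.137, -0.168, -0.001]
force: [1.3, 0.5, 1.4]
opening: 0.0115
```

Call:
{"api": "arm_command", "payload": {"motion": [{"slide":[0,0.017,0],"turn":[0,0,0]},{"slide":[0,0.017,0],"turn":[0,0,0]},{"slide":[0,0.017,0],"turn":[0,0,0]},{"slide":[0,0.017,0],"turn":[0,0,0]},{"slide":[0,0.015,0],"turn":[0,0,0]}]}}

```text
t: 4.93
tool_pos: [0.5399, 0.0971, 0.2985]
orientation: [-3.137, -0.167, -0.002]
force: [4.3, 10.8, -6.9]
opening: 0.0112
```

Call:
{"api": "arm_command", "payload": {"motion": [{"slide":[0,0,0],"turn":[0,0,0]},{"slide":[0,0,0],"turn":[0,0,0]},{"slide":[0,0,0],"turn":[0,0,0]},{"slide":[0,0,0],"turn":[0,0,0]},{"slide":[0,0,0],"turn":[0,0,0]}]}}

```text
t: 5.35
tool_pos: [0.5399, 0.0974, 0.2986]
orientation: [3.136, 0.167, 0.002]
force: [5.3, -1.1, 0.8]
opening: 0.0114
```

Run:
```python
from h import *
plan(w(ST,0,-15/1e3),.130,ST[1])
sc=grab("scene","pics/s2.png")
cv2.imwrite("pics/s2z.png",cv2.resize(sc["pixels"][150:240,325:435],None,fx=6,fy=6,interpolation=cv2.INTER_CUBIC))
```

```text
t 5.35 grasp [540.1  97.2 131.6] yaw 0.107 tilt(tool z) [ 0.0012 -0.001  -1.    ] open 11.4 F [ 5.3 -1.1  0.8] q6 -0.02
 tool shift mm [ -2.1 -99.7   1.5] share [-0.0053 -0.2491  0.0037] turn z share -0.013 or 6.27 -6.296
 after turn: share [-0.0037 -0.2492  0.004 ]
```

View pics/s2z.png

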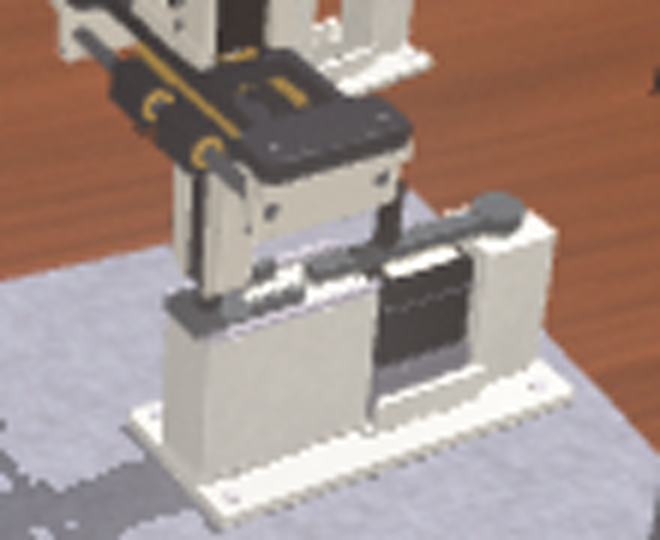

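The keeper is drawn back, with its prongs clear of the bar tip. The gate post is next.

Call:
{"api": "arm_command", "payload": {"motion": [{"slide":[0,0,0],"turn":[0,0,0]},{"slide":[0,0,0],"turn":[0,0,0]},{"slide":[0,0,-0.02],"turn":[0,0,0]},{"slide":[0,0,-0.045],"turn":[0,0,0]},{"slide":[0,0,-0.045],"turn":[0,0,0]}], "gripper": 60}}

```text
t: 5.82
tool_pos: [0.5388, 0.0979, 0.342]
orientation: [3.137, 0.168, -0.006]
force: [0.5, 0.6, -0.2]
opening: 0.0406
```

Call:
{"api": "arm_command", "payload": {"motion": [{"slide":[-0.003,-0.08,0],"turn":[0,0,0]},{"slide":[0,-0.08,0],"turn":[0,0,0]},{"slide":[0,-0.08,0],"turn":[0,0,0]},{"slide":[0,-0.01,0],"turn":[0,0,0]},{"slide":[0,0,0],"turn":[0,0,0]}]}}

```text
t: 6.23
tool_pos: [0.527, 0.199, 0.3425]
orientation: [-3.137, -0.173, 0.001]
force: [-0.2, -0.6, 0.1]
opening: 0.0555
```

Run:
```python
from h import *
plan(w(ST,0.0005,-15/1e3),.130,ST[1])
```

```text
t 6.23 grasp [526.9 198.9 175.5] yaw 0.110 tilt(tool z) [-7.e-04 -0.e+00 -1.e+00] open 55.5 F [-0.2 -0.6  0.1] q6 0.16
 tool shift mm [ 0.7  2.9 45.5] share [0.0018 0.0072 0.1139] turn z share -0.006 or 6.277 -6.289
 after turn: share [0.0017 0.0072 0.1139]
```

Call:
{"api": "arm_command", "payload": {"motion": [{"slide":[0.002,0.007,0],"turn":[0,0,0]},{"slide":[0,0,0.05],"turn":[0,0,0]},{"slide":[0,0,0.05],"turn":[0,0,0]},{"slide":[0,0,0.013],"turn":[0,0,0]},{"slide":[0,0,0],"turn":[0,0,0]}]}}

```text
t: 6.65
tool_pos: [0.5281, 0.193, 0.295]
orientation: [3.136, 0.166, -0.007]
force: [0.1, 0.1, -0.2]
opening: 0.056
```

Call:
{"api": "arm_command", "payload": {"motion": [{"slide":[0,0,0],"turn":[0,0,0]},{"slide":[0,0,0],"turn":[0,0,0]},{"slide":[0,0,0],"turn":[0,0,0]},{"slide":[0,0,0],"turn":[0,0,0]},{"slide":[0,0,0],"turn":[0,0,0]}], "gripper": 0, "grip_force": 12}}

```text
t: 7.07
tool_pos: [0.5291, 0.1946, 0.298]
orientation: [-3.137, -0.168, -0.002]
force: [-0.1, -0.2, 0.0]
opening: 0.027
```

Call:
{"api": "arm_command", "payload": {"motion": [{"slide":[0,0,0],"turn":[0,0,0]},{"slide":[0,0,0],"turn":[0,0,0]},{"slide":[0,0,0],"turn":[0,0,0]},{"slide":[0,0,0],"turn":[0,0,0]},{"slide":[0,0,0],"turn":[0,0,0]}]}}

```text
t: 7.48
tool_pos: [0.5286, 0.1946, 0.2973]
orientation: [3.137, 0.168, -0.001]
force: [-3.1, -1.1, 4.1]
opening: 0.0116
```

Run:
```python
from h import *
plan(w(ST,0.0005,-15/1e3),.130,ST[1])
p=np.array([np.sin(0),-np.cos(0)])*65
for k in range(0,21):
    a=k*.1; print(round(a,2),np.round(65*np.array([-np.sin(a),1-np.cos(a)])/400,4)) # stand x,y share
```

```text
t 7.48 grasp [528.6 194.6 130.3] yaw 0.107 tilt(tool z) [-4.e-04 -1.e-04 -1.e+00] open 11.6 F [-3.1 -1.1  4.1] q6 0.15
 tool shift mm [-0.5 -1.6  0.3] share [-0.0012 -0.0041  0.0007] turn z share -0.012 or 6.271 -6.296
 after turn: share [-0.0012 -0.0041  0.0007]
0.0 [-0.  0.]
0.1 [-0.0162  0.0008]
0.2 [-0.0323  0.0032]
0.3 [-0.048   0.0073]
0.4 [-0.0633  0.0128]
0.5 [-0.0779  0.0199]
0.6 [-0.0918  0.0284]
0.7 [-0.1047  0.0382]
0.8 [-0.1166  0.0493]
0.9 [-0.1273  0.0615]
1.0 [-0.1367  0.0747]
1.1 [-0.1448  0.0888]
1.2 [-0.1515  0.1036]
1.3 [-0.1566  0.119 ]
1.4 [-0.1601  0.1349]
1.5 [-0.1621  0.151 ]
1.6 [-0.1624  0.1672]
1.7 [-0.1611  0.1834]
1.8 [-0.1583  0.1994]
1.9 [-0.1538  0.215 ]
2.0 [-0.1478  0.2301]
```

Call:
{"api": "arm_command", "payload": {"motion": [{"slide":[-0.016,-0.001,0],"turn":[0,0,0]},{"slide":[-0.016,-0.002,0],"turn":[0,0,0]},{"slide":[-0.016,-0.004,0],"turn":[0,0,0]},{"slide":[-0.015,-0.006,0],"turn":[0,0,0]},{"slide":[-0.015,-0.007,0],"turn":[0,0,0]}]}}

```text
t: 7.9
tool_pos: [0.4963, 0.1992, 0.2973]
orientation: [3.137, 0.168, 0.001]
force: [4.1, -0.9, 0.6]
opening: 0.0115
```

Run:
```python
from h import *
p=.065
plan(w(ST,-p*np.sin(.5)+.0005,.05-p*np.cos(.5)),.130,ST[1])
sc=grab("scene","pics/s3.png")
cv2.imwrite("pics/s3z.png",cv2.resize(sc["pixels"][150:240,325:435],None,fx=6,fy=6,interpolation=cv2.INTER_CUBIC))
```

```text
t 7.90 grasp [496.4 199.2 130.3] yaw 0.107 tilt(tool z) [ 7.e-04 -0.e+00 -1.e+00] open 11.5 F [ 4.1 -0.9  0.6] q6 0.18
 tool shift mm [-0.2 -1.4  0.3] share [-0.0006 -0.0035  0.0008] turn z share -0.013 or 6.27 -6.296
 after turn: share [-0.0005 -0.0035  0.0008]
```

View pics/s3z.png

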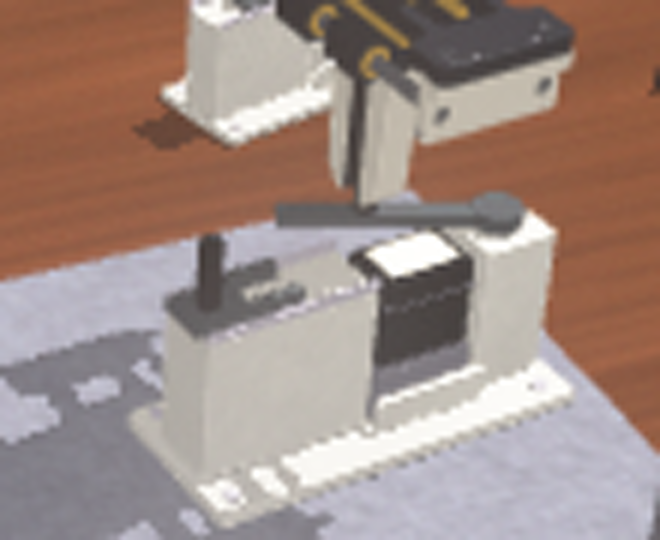

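The gate bar is swinging as planned. The keeper post is at its back stop. I'll carry on with the arc.

Call:
{"api": "arm_command", "payload": {"motion": [{"slide":[-0.014,-0.009,0],"turn":[0,0,0]},{"slide":[-0.013,-0.01,0],"turn":[0,0,0]},{"slide":[-0.012,-0.011,0],"turn":[0,0,0]},{"slide":[-0.011,-0.012,0],"turn":[0,0,0]},{"slide":[-0.009,-0.013,0],"turn":[0,0,0]}]}}

```text
t: 8.37
tool_pos: [0.4706, 0.2191, 0.2973]
orientation: [-3.137, -0.168, -0.001]
force: [4.6, -2.1, 0.7]
opening: 0.0116
```

Call:
{"api": "arm_command", "payload": {"motion": [{"slide":[-0.008,-0.014,0],"turn":[0,0,0]},{"slide":[-0.007,-0.015,0],"turn":[0,0,0]},{"slide":[-0.005,-0.015,0],"turn":[0,0,0]},{"slide":[-0.003,-0.016,0],"turn":[0,0,0]},{"slide":[-0.002,-0.016,0],"turn":[0,0,0]}]}}

```text
t: 8.78
tool_pos: [0.4573, 0.2482, 0.297]
orientation: [3.137, 0.168, -0.003]
force: [-1.4, -3.2, 4.4]
opening: 0.0114
```

Call:
{"api": "arm_command", "payload": {"motion": [{"slide":[0,-0.016,0],"turn":[0,0,0]},{"slide":[0.001,-0.016,0],"turn":[0,0,0]},{"slide":[0.003,-0.016,0],"turn":[0,0,0]},{"slide":[0.004,-0.016,0],"turn":[0,0,0]},{"slide":[0.005,-0.013,0],"turn":[0,0,0]}]}}

```text
t: 9.2
tool_pos: [0.4578, 0.2802, 0.2969]
orientation: [-3.136, -0.169, 0.01]
force: [-13.5, -0.0, 12.9]
opening: 0.0116
```

Run:
```python
from h import *
p=.065
plan(w(ST,-p*np.sin(2)+.0005,.05-p*np.cos(2)),.130,ST[1])
sc=grab("scene","pics/s4.png")
cv2.imwrite("pics/s4z.png",cv2.resize(sc["pixels"][150:240,325:435],None,fx=6,fy=6,interpolation=cv2.INTER_CUBIC))
```

```text
t 9.20 grasp [456.7 280.2 129.9] yaw 0.108 tilt(tool z) [-6.4e-03  2.0e-04 -1.0e+00] open 11.6 F [-13.5  -0.   12.9] q6 0.34
 tool shift mm [ 2.1 -0.5 -0.1] share [ 0.0052 -0.0012 -0.0003] turn z share -0.011 or 6.272 -6.294
 after turn: share [ 0.0052 -0.0012 -0.0002]
```

View pics/s4z.png

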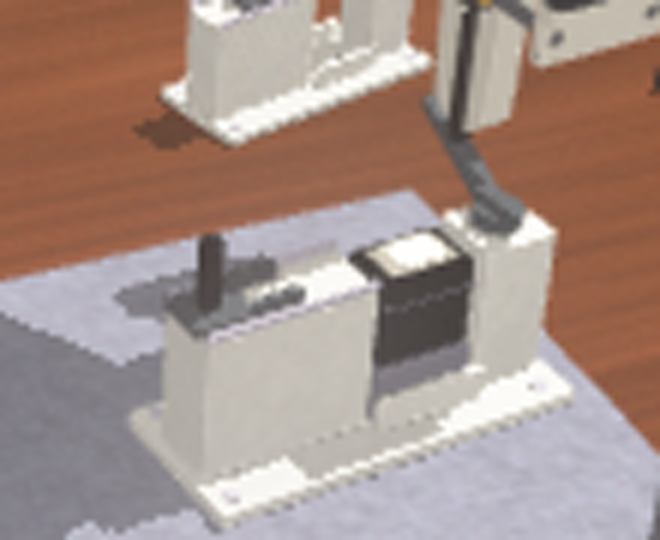

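Call:
{"api": "arm_command", "payload": {"motion": [{"slide":[0,0,0],"turn":[0,0,0]},{"slide":[0,0,0],"turn":[0,0,0]},{"slide":[0,0,-0.02],"turn":[0,0,0]},{"slide":[0,0,-0.05],"turn":[0,0,0]},{"slide":[0,0,-0.05],"turn":[0,0,0]}], "gripper": 60}}

```text
t: 9.67
tool_pos: [0.4593, 0.2787, 0.3448]
orientation: [3.136, 0.168, -0.004]
force: [1.3, 0.4, 0.7]
opening: 0.0408
```

Run:
```python
from h import *
plan(w(ST,0.0005,0),.13,ST[1])
```

```text
t 9.67 grasp [458.8 278.6 177.8] yaw 0.107 tilt(tool z) [-0.0027 -0.001  -1.    ] open 40.8 F [1.3 0.4 0.7] q6 0.34
 tool shift mm [59.9 74.3 47.7] share [0.1498 0.1857 0.1192] turn z share -0.013 or 6.27 -6.296
 after turn: share [0.1483 0.1867 0.1195]
```

Call:
{"api": "arm_command", "payload": {"motion": [{"slide":[0,0,0],"turn":[0,0,-0.012]},{"slide":[0.037,0.047,0],"turn":[0,0,0]},{"slide":[0.037,0.047,0],"turn":[0,0,0]},{"slide":[0.037,0.047,0],"turn":[0,0,0]},{"slide":[0.037,0.046,0],"turn":[0,0,0]}], "gripper": 85}}

```text
t: 10.08
tool_pos: [0.5276, 0.2105, 0.3448]
orientation: [-3.136, -0.178, 0.0]
force: [-0.1, 0.8, 0.4]
opening: 0.0736
```

Call:
{"api": "arm_command", "payload": {"motion": [{"slide":[0,0,0],"turn":[0,0,0]},{"slide":[0,0,0],"turn":[0,0,0]},{"slide":[0,0,0],"turn":[0,0,0]},{"slide":[0,0,0],"turn":[0,0,0]},{"slide":[0,0,0],"turn":[0,0,0]}]}}

```text
t: 10.5
tool_pos: [0.5264, 0.212, 0.345]
orientation: [-3.136, -0.179, 0.0]
force: [-0.3, 0.4, -0.7]
opening: 0.0788
```

Run:
```python
from h import *
plan(w(ST,0.0005,0),.064,ST[1])
sc=grab("scene","pics/s5.png");tc=grab("top","pics/t5.png")
cv2.imwrite("pics/s5z.png",cv2.resize(sc["pixels"][140:240,325:435],None,fx=6,fy=6,interpolation=cv2.INTER_CUBIC))
```

```text
t 10.50 grasp [526.4 212.  178. ] yaw 0.114 tilt(tool z) [-3.e-04  1.e-04 -1.e+00] open 78.8 F [-0.3  0.4 -0.7] q6 0.18
 tool shift mm [ -0.3   0.9 114. ] share [-0.0006  0.0023  0.2851] turn z share 0.002 or 6.285 -6.282
 after turn: share [-0.0007  0.0023  0.2851]
```

View pics/s5z.png

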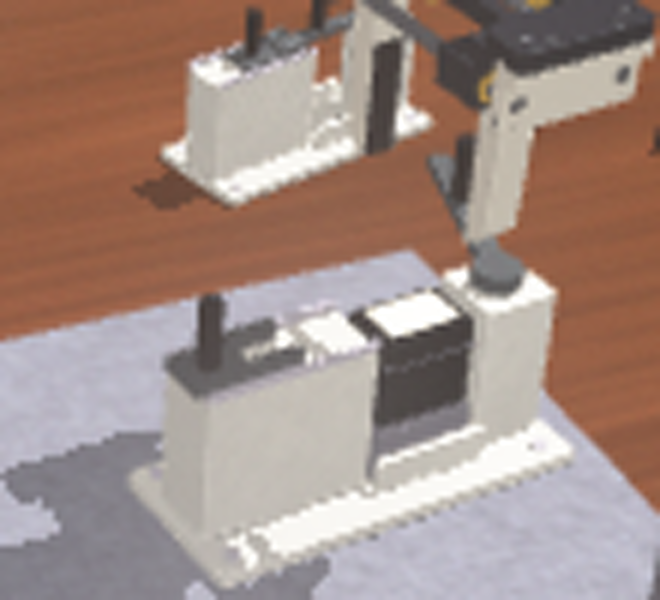

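View pics/t5.png

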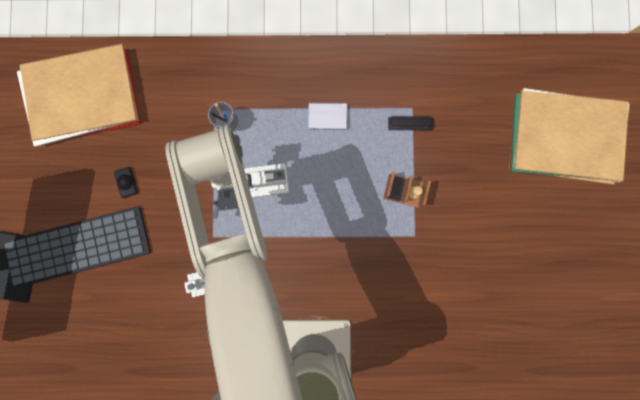

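Call:
{"api": "arm_command", "payload": {"motion": [{"slide":[0,0.002,0.06],"turn":[0,0,0]},{"slide":[0,0,0.06],"turn":[0,0,0]},{"slide":[0,0,0.06],"turn":[0,0,0]},{"slide":[0,0,0.06],"turn":[0,0,0]},{"slide":[0,0,0.045],"turn":[0,0,0]}]}}

```text
t: 11.02
tool_pos: [0.5262, 0.2107, 0.2291]
orientation: [3.136, 0.179, -0.002]
force: [0.1, 0.2, -0.4]
opening: 0.079
```

Call:
{"api": "arm_command", "payload": {"motion": [{"slide":[0,0,0],"turn":[0,0,0]},{"slide":[0,0,0],"turn":[0,0,0]},{"slide":[0,0,0],"turn":[0,0,0]},{"slide":[0,0,0],"turn":[0,0,0]},{"slide":[0,0,0],"turn":[0,0,0]}], "gripper": 0, "grip_force": 15}}

```text
t: 11.43
tool_pos: [0.5279, 0.2107, 0.2331]
orientation: [-3.136, -0.178, -0.005]
force: [-0.1, -0.8, 0.3]
opening: 0.05
```

Call:
{"api": "arm_command", "payload": {"motion": [{"slide":[0,0,0],"turn":[0,0,0]},{"slide":[0,0,0],"turn":[0,0,0]},{"slide":[0,0,0],"turn":[0,0,0]},{"slide":[0,0,0],"turn":[0,0,0]},{"slide":[0,0,0],"turn":[0,0,0]}]}}

```text
t: 11.85
tool_pos: [0.5275, 0.2105, 0.232]
orientation: [-3.136, -0.177, -0.002]
force: [-1.4, 0.2, 5.6]
opening: 0.036
```

Run:
```python
from h import *
plan(w(ST,0.0005,0),.064,ST[1])
```

```text
t 11.85 grasp [527.6 210.6  65. ] yaw 0.113 tilt(tool z) [ 1.1e-03  4.0e-04 -1.0e+00] open 36.0 F [-1.4  0.2  5.6] q6 0.18
 tool shift mm [-1.4 -0.6  1. ] share [-0.0034 -0.0016  0.0025] turn z share -0.001 or 6.282 -6.284
 after turn: share [-0.0034 -0.0016  0.0025]
```

Call:
{"api": "arm_command", "payload": {"motion": [{"slide":[0,0,0],"turn":[0,0,0]},{"slide":[0,0,-0.03],"turn":[0,0,0]},{"slide":[0,0,-0.06],"turn":[0,0,0]},{"slide":[0,0,-0.06],"turn":[0,0,0]},{"slide":[0,0,-0.06],"turn":[0,0,0]}], "grip_force": 25}}

```text
t: 12.27
tool_pos: [0.5266, 0.2103, 0.3159]
orientation: [3.136, 0.177, -0.003]
force: [0.4, -0.2, -2.4]
opening: 0.0361
```

Call:
{"api": "arm_command", "payload": {"motion": [{"slide":[0,0,-0.07],"turn":[0,0,0]},{"slide":[0,0,-0.07],"turn":[0,0,0]},{"slide":[0,0,-0.05],"turn":[0,0,0]},{"slide":[0,0,0],"turn":[0,0,0]},{"slide":[0,0,0],"turn":[0,0,0]}]}}

```text
t: 12.68
tool_pos: [0.5273, 0.2105, 0.3924]
orientation: [-3.136, -0.177, -0.004]
force: [0.3, -0.5, -3.1]
opening: 0.0358
```

Run:
```python
from h import *
plan((.5,-.04),.22,ST[1])
sc=grab("scene","pics/s6.png")
cv2.imwrite("pics/s6z.png",cv2.resize(sc["pixels"][110:240,315:445],None,fx=5,fy=5,interpolation=cv2.INTER_CUBIC))
```

```text
t 12.68 grasp [527.7 210.6 225.4] yaw 0.113 tilt(tool z) [ 2.5e-03  7.0e-04 -1.0e+00] open 35.8 F [ 0.3 -0.5 -3.1] q6 0.18
 tool shift mm [-55.8 245.9   5.2] share [-0.1396  0.6147  0.0129] turn z share -0.001 or 6.283 -6.284
 after turn: share [-0.1397  0.6146  0.0135]
```

View pics/s6z.png

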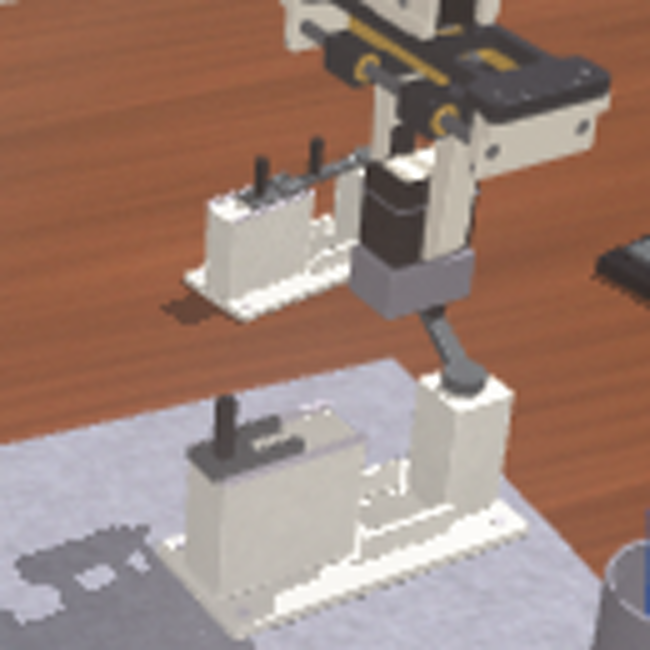

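Call:
{"api": "arm_command", "payload": {"motion": [{"slide":[-0.018,0.077,0],"turn":[0,0,0]},{"slide":[-0.018,0.077,0],"turn":[0,0,0]},{"slide":[-0.018,0.077,0],"turn":[0,0,0]},{"slide":[-0.018,0.077,0],"turn":[0,0,0]},{"slide":[-0.018,0.077,0],"turn":[0,0,0]}]}}

```text
t: 13.15
tool_pos: [0.5076, 0.0521, 0.3882]
orientation: [-3.136, -0.178, 0.007]
force: [0.3, 0.1, -2.2]
opening: 0.0359
```

Call:
{"api": "arm_command", "payload": {"motion": [{"slide":[-0.018,0.077,0],"turn":[0,0,0]},{"slide":[-0.018,0.077,0.06],"turn":[0,0,0]},{"slide":[-0.014,0.076,0.06],"turn":[0,0,0]},{"slide":[0,0,0.09],"turn":[0,0,0]},{"slide":[0,0,0.09],"turn":[0,0,0]}]}}

```text
t: 13.57
tool_pos: [0.4981, -0.0421, 0.2684]
orientation: [-3.137, -0.172, 0.002]
force: [0.9, -0.3, -3.1]
opening: 0.0354
```

Call:
{"api": "arm_command", "payload": {"motion": [{"slide":[0,0,0.06],"turn":[0,0,0]},{"slide":[0,0,0.03],"turn":[0,0,0]},{"slide":[0,0,0],"turn":[0,0,0]},{"slide":[0,0,0],"turn":[0,0,0]},{"slide":[0,0,0],"turn":[0,0,0]}]}}

```text
t: 13.98
tool_pos: [0.5, -0.0402, 0.2366]
orientation: [3.136, 0.178, 0.003]
force: [0.4, -0.4, -1.1]
opening: 0.036
```

Run:
```python
from h import *
plan((.5,-.04),.055,ST[1])
sc=grab("scene","pics/s7.png")
cv2.imwrite("pics/s7z.png",cv2.resize(sc["pixels"][140:280,240:400],None,fx=4,fy=4,interpolation=cv2.INTER_CUBIC))
```

```text
t 13.98 grasp [500.3 -40.3  69.6] yaw 0.113 tilt(tool z) [ 1.8e-03 -3.0e-04 -1.0e+00] open 36.0 F [ 0.4 -0.4 -1.1] q6 -0.30
 tool shift mm [-0.3 -0.3 14.6] share [-0.0007 -0.0008  0.0364] turn z share 0.0 or 6.283 -6.283
 after turn: share [-0.0006 -0.0008  0.0364]
```

View pics/s7z.png

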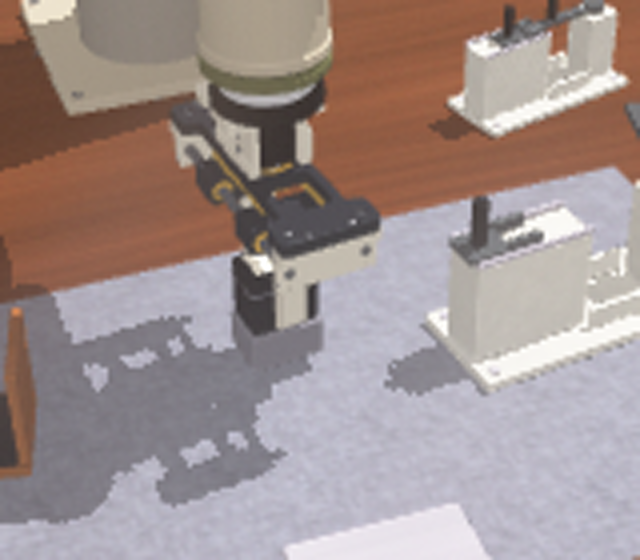

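Call:
{"api": "arm_command", "payload": {"motion": [{"slide":[0,0,0.012],"turn":[0,0,0]},{"slide":[0,0,0.01],"turn":[0,0,0]},{"slide":[0,0,0.007],"turn":[0,0,0]},{"slide":[0,0,0.003],"turn":[0,0,0]},{"slide":[0,0,0],"turn":[0,0,0]}]}}

```text
t: 14.45
tool_pos: [0.4992, -0.0403, 0.2222]
orientation: [-3.137, -0.177, 0.0]
force: [0.5, -0.1, -2.4]
opening: 0.0358
```

Call:
{"api": "arm_command", "payload": {"motion": [{"slide":[0,0,0.003],"turn":[0,0,0]},{"slide":[0,0,0.0015],"turn":[0,0,0]},{"slide":[0,0,0],"turn":[0,0,0]},{"slide":[0,0,0],"turn":[0,0,0]},{"slide":[0,0,0],"turn":[0,0,0]}]}}

```text
t: 14.87
tool_pos: [0.4994, -0.0403, 0.2219]
orientation: [3.137, 0.178, -0.0]
force: [-5.5, 1.0, 12.4]
opening: 0.0358
```

Run:
```python
from h import *
plan((.5,-.04),.055,ST[1])
```

```text
t 14.87 grasp [499.4 -40.3  54.9] yaw 0.113 tilt(tool z) [-0.e+00 -1.e-04 -1.e+00] open 35.8 F [-5.5  1.  12.4] q6 -0.30
 tool shift mm [ 0.6 -0.3 -0.1] share [ 0.0016 -0.0007 -0.0001] turn z share -0.0 or 6.283 -6.284
 after turn: share [ 0.0016 -0.0007 -0.0001]
```

The stamp is on the desk, confirmed by 12 N of contact force. I'll let go, rise, turn 90° and look.

Call:
{"api": "arm_command", "payload": {"motion": [{"slide":[0,0,0],"turn":[0,0,0]},{"slide":[0,0,0],"turn":[0,0,0]},{"slide":[0,0,0],"turn":[0,0,0]},{"slide":[0,0,0],"turn":[0,0,0]},{"slide":[0,0,-0.03],"turn":[0,0,0]}], "gripper": 85}}

```text
t: 15.28
tool_pos: [0.498, -0.0401, 0.2305]
orientation: [-3.136, -0.177, 0.007]
force: [-0.5, 0.3, -0.3]
opening: 0.065
```

Call:
{"api": "arm_command", "payload": {"motion": [{"slide":[0,0,-0.08],"turn":[0,0,0]},{"slide":[0,0,-0.08],"turn":[0,0,0]},{"slide":[0,0,-0.02],"turn":[0,0,0]},{"slide":[0,0,0],"turn":[0,0,0.22]},{"slide":[0,0,0],"turn":[0,0,0.22]}]}}

```text
t: 15.7
tool_pos: [0.4998, -0.0404, 0.3068]
orientation: [3.136, -0.175, 0.005]
force: [0.5, 0.1, -0.1]
opening: 0.0789
```

Call:
{"api": "arm_command", "payload": {"motion": [{"slide":[0,0,0],"turn":[0,0,0.22]},{"slide":[0,0,0],"turn":[0,0,0.22]},{"slide":[0,0,0],"turn":[0,0,0.22]},{"slide":[0,0,0],"turn":[0,0,0.22]},{"slide":[0,0,0],"turn":[0,0,0.22]}]}}

```text
t: 16.12
tool_pos: [0.4992, -0.0403, 0.3051]
orientation: [-2.971, 1.022, -0.001]
force: [-0.2, 0.2, -0.3]
opening: 0.0788
```

Call:
{"api": "arm_command", "payload": {"motion": [{"slide":[0,0,0],"turn":[0,0,0.22]},{"slide":[0,0,0],"turn":[0,0,0.22]},{"slide":[0,0,0],"turn":[0,0,0.22]},{"slide":[0,0,0],"turn":[0,0,0.22]},{"slide":[0,0,0],"turn":[0,0,0.22]}]}}

```text
t: 16.53
tool_pos: [0.4992, -0.0403, 0.3051]
orientation: [-2.582, 1.79, -0.001]
force: [0.1, 0.7, 0.2]
opening: 0.0791
```

Call:
{"api": "arm_command", "payload": {"motion": [{"slide":[0,0,0],"turn":[0,0,0.22]},{"slide":[0,0,0],"turn":[0,0,0.22]},{"slide":[0,0,0],"turn":[0,0,0.06]},{"slide":[0,0,0],"turn":[0,0,0]},{"slide":[0,0,0],"turn":[0,0,0]}]}}

```text
t: 16.95
tool_pos: [0.4992, -0.0403, 0.3049]
orientation: [-2.346, 2.09, -0.0]
force: [0.5, 0.1, 0.6]
opening: 0.0789
```

Run:
```python
from h import *
plan((.4994,-.0403),.055,ST[1]-np.pi/2)
sc=grab("scene","pics/s8.png");tc=grab("top","pics/t8.png")
cv2.imwrite("pics/s8z.png",cv2.resize(sc["pixels"][150:270,240:360],None,fx=5,fy=5,interpolation=cv2.INTER_CUBIC))
cv2.imwrite("pics/t8z.png",cv2.resize(tc["pixels"][140:240,270:390],None,fx=5,fy=5,interpolation=cv2.INTER_CUBIC))
f=(np.array([.4994,-.0403]),ST[1])
for z,X,Y in((0,.02,.028),(.03,.02,.028),(.08,.018,.026)):
  print(z,[np.round((proj(sc,[*w(f,a*X,b*Y),z])-[240,150])*5).tolist() for a,b in((1,1),(1,-1),(-1,-1),(-1,1))])
```

```text
t 16.95 grasp [499.3 -40.3 137.9] yaw -1.455 tilt(tool z) [ 3.e-04 -0.e+00 -1.e+00] open 78.9 F [0.5 0.1 0.6] q6 1.27
 tool shift mm [-0.  -0.1 82.9] share [-0.000e+00 -2.000e-04  2.073e-01] turn z share 0.004 or 6.287 -6.279
 after turn: share [-0.     -0.0003  0.2073]
0 [[402.0, 406.0], [314.0, 436.0], [286.0, 396.0], [372.0, 367.0]]
0.03 [[401.0, 367.0], [312.0, 396.0], [284.0, 356.0], [371.0, 328.0]]
0.08 [[395.0, 297.0], [310.0, 323.0], [284.0, 288.0], [367.0, 262.0]]
```

View pics/s8z.png

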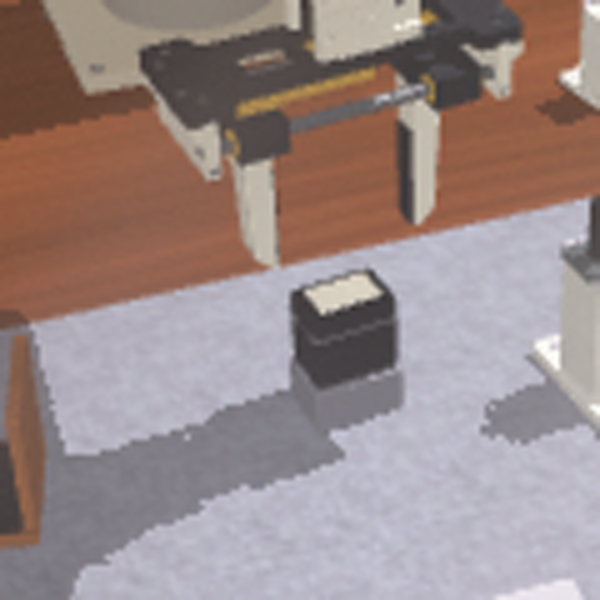

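View pics/t8z.png

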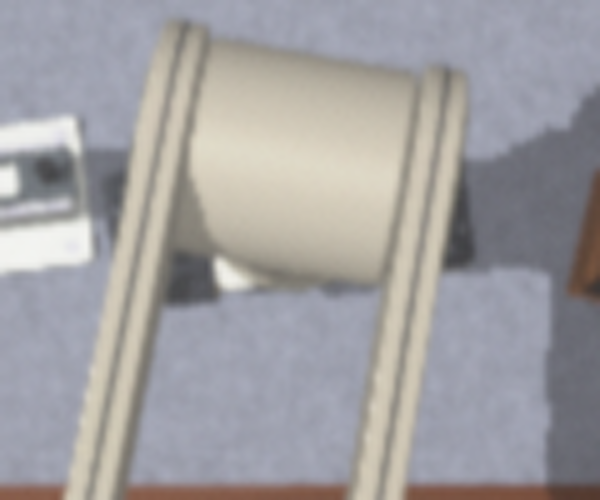

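The stamp stands upright on the mat, within about 2 mm of where I expected. I'll go down and grip it by the narrow ends.

Call:
{"api": "arm_command", "payload": {"motion": [{"slide":[0,0,0.06],"turn":[0,0,0]},{"slide":[0,0,0.06],"turn":[0,0,0]},{"slide":[0,0,0.05],"turn":[0,0,0]},{"slide":[0,0,0.035],"turn":[0,0,0]},{"slide":[0,0,0],"turn":[0,0,0]}]}}

```text
t: 17.47
tool_pos: [0.4975, -0.04, 0.2191]
orientation: [2.343, -2.088, -0.008]
force: [-0.3, -0.1, 0.3]
opening: 0.0794
```

Call:
{"api": "arm_command", "payload": {"motion": [{"slide":[0,0,0],"turn":[0,0,0]},{"slide":[0,0,0],"turn":[0,0,0]},{"slide":[0,0,0],"turn":[0,0,0]},{"slide":[0,0,0],"turn":[0,0,0]},{"slide":[0,0,0],"turn":[0,0,0]}], "gripper": 0, "grip_force": 12}}

```text
t: 17.88
tool_pos: [0.4998, -0.0404, 0.2237]
orientation: [-2.344, 2.091, -0.003]
force: [-0.3, -0.2, 0.8]
opening: 0.052
```

Call:
{"api": "arm_command", "payload": {"motion": [{"slide":[0,0,0],"turn":[0,0,0]},{"slide":[0,0,0],"turn":[0,0,0]},{"slide":[0,0,0],"turn":[0,0,0]},{"slide":[0,0,0],"turn":[0,0,0]},{"slide":[0,0,0],"turn":[0,0,0]}]}}

```text
t: 18.3
tool_pos: [0.4998, -0.0404, 0.2237]
orientation: [-2.343, 2.091, -0.003]
force: [-0.2, -1.3, 6.6]
opening: 0.052
```

Run:
```python
from h import *
plan((.4994,-.0403),.055,ST[1]-np.pi/2)
```

```text
t 18.30 grasp [500.1 -40.4  56.7] yaw -1.457 tilt(tool z) [ 1.9e-03 -3.0e-04 -1.0e+00] open 52.0 F [-0.2 -1.3  6.6] q6 1.27
 tool shift mm [-0.2  0.7  1.7] share [-0.0006  0.0018  0.0043] turn z share 0.001 or 6.284 -6.282
 after turn: share [-0.0006  0.0018  0.0043]
```

Call:
{"api": "arm_command", "payload": {"motion": [{"slide":[0,0,0],"turn":[0,0,0]},{"slide":[0,0,-0.02],"turn":[0,0,0]},{"slide":[0,0,-0.06],"turn":[0,0,0]},{"slide":[0,0,-0.08],"turn":[0,0,0]},{"slide":[0,0,-0.08],"turn":[0,0,0]}], "grip_force": 25}}

```text
t: 18.72
tool_pos: [0.4983, -0.0402, 0.3188]
orientation: [2.343, -2.09, -0.004]
force: [1.5, -0.2, -1.8]
opening: 0.0516
```

Call:
{"api": "arm_command", "payload": {"motion": [{"slide":[0,0,-0.06],"turn":[0,0,0]},{"slide":[0,0,0],"turn":[0,0,-0.22]},{"slide":[0,0,0],"turn":[0,0,-0.22]},{"slide":[0,0,0],"turn":[0,0,-0.22]},{"slide":[0,0,0],"turn":[0,0,-0.22]}]}}

```text
t: 19.13
tool_pos: [0.499, -0.0403, 0.3429]
orientation: [2.748, -1.522, -0.0]
force: [0.4, -0.3, -2.8]
opening: 0.0519
```

Call:
{"api": "arm_command", "payload": {"motion": [{"slide":[0,0,0],"turn":[0,0,-0.22]},{"slide":[0,0,0],"turn":[0,0,-0.22]},{"slide":[0,0,0],"turn":[0,0,-0.22]},{"slide":[0,0,0],"turn":[0,0,-0.22]},{"slide":[0,0,0],"turn":[0,0,-0.22]}]}}

```text
t: 19.55
tool_pos: [0.4989, -0.0403, 0.3426]
orientation: [3.058, -0.719, -0.001]
force: [0.4, 0.1, -2.3]
opening: 0.0516
```

Call:
{"api": "arm_command", "payload": {"motion": [{"slide":[0,0,0],"turn":[0,0,-0.22]},{"slide":[0,0,0],"turn":[0,0,-0.21]},{"slide":[0,0,0],"turn":[0,0,0]},{"slide":[0,0,0],"turn":[0,0,0]},{"slide":[0,0,0],"turn":[0,0,0]}]}}

```text
t: 19.97
tool_pos: [0.4991, -0.0403, 0.3426]
orientation: [-3.116, 0.4, 0.0]
force: [0.6, -0.3, -1.7]
opening: 0.0521
```

Run:
```python
from h import *
print(w(RK,0,.027)); plan(w(RK,0,.027),.18,RK[1])
```

```text
[ 0.50739299 -0.25324271]
t 19.97 grasp [499.1 -40.3 175.6] yaw -0.255 tilt(tool z) [-2.e-04  1.e-04 -1.e+00] open 52.1 F [ 0.6 -0.3 -1.7] q6 0.07
 tool shift mm [ 61.9 204.   -4.4] share [ 0.1547  0.5099 -0.0111] turn z share -0.01 or 6.273 -6.293
 after turn: share [ 0.1522  0.5106 -0.0111]
```

Call:
{"api": "arm_command", "payload": {"motion": [{"slide":[0,0,0],"turn":[0,0,-0.01]},{"slide":[0.025,0.085,0],"turn":[0,0,0]},{"slide":[0.025,0.085,0],"turn":[0,0,0]},{"slide":[0.025,0.085,0],"turn":[0,0,0]},{"slide":[0.025,0.085,0],"turn":[0,0,0]}]}}

```text
t: 20.38
tool_pos: [0.5046, -0.1833, 0.3427]
orientation: [3.117, -0.388, 0.001]
force: [1.0, 0.8, -1.9]
opening: 0.052
```

Call:
{"api": "arm_command", "payload": {"motion": [{"slide":[0.026,0.085,0],"turn":[0,0,0]},{"slide":[0.026,0.085,0],"turn":[0,0,0]},{"slide":[0,0,0],"turn":[0,0,0]},{"slide":[0,0,0],"turn":[0,0,0]},{"slide":[0,0,0],"turn":[0,0,0]}]}}

```text
t: 20.8
tool_pos: [0.5081, -0.2529, 0.3422]
orientation: [-3.116, 0.389, 0.001]
force: [0.5, 0.9, -2.5]
opening: 0.0519
```

Run:
```python
from h import *
plan(w(RK,0,.027),.066,RK[1])
s=robot.read_state();Rm=R.from_rotvec(s["orientation"]).as_matrix();g=s["tool_pos"]+Rm[:,2]*.167;u=g[2]-.0567
sc=grab("scene","pics/s9.png");tc=grab("top","pics/t9.png")
cv2.imwrite("pics/s9z.png",cv2.resize(sc["pixels"][160:265,185:275],None,fx=7,fy=7,interpolation=cv2.INTER_CUBIC)[:,:])
cv2.imwrite("pics/t9z.png",cv2.resize(tc["pixels"][140:230,360:460],None,fx=6,fy=6,interpolation=cv2.INTER_CUBIC))
f=(g[:2],np.arctan2(Rm[1,0],Rm[0,0]))
P=lambda p:np.round((proj(sc,p)-[185,160]+.5)*7-.5).tolist()
for z,X,Y in((0,.028,.02),(.03,.028,.02),(.08,.026,.018)):
  print(z,[P([*w(f,a*X,b*Y),u+z]) for a,b in((1,1),(1,-1),(-1,-1),(-1,1))])
print('part tops',[[P([*w(RK,x,y),.086]) for x in(-.037,.037)] for y in(-.054,0,.054)])
print('felt',[P([*w(RK,x,.027+y),.009]) for x,y in((.037,.022),(.037,-.022),(-.037,-.022),(-.037,.022))])
```

```text
t 20.80 grasp [ 508.  -252.7  175.2] yaw -0.249 tilt(tool z) [-7.e-04  1.e-03 -1.e+00] open 51.9 F [ 0.5  0.9 -2.5] q6 -0.30
 tool shift mm [ -0.4   0.8 109.2] share [-0.001   0.0019  0.2729] turn z share 0.004 or 6.287 -6.28
 after turn: share [-0.0012  0.0017  0.2729]
0 [[374.0, 442.0], [262.0, 450.0], [277.0, 356.0], [383.0, 348.0]]
0.03 [[362.0, 377.0], [249.0, 385.0], [264.0, 292.0], [372.0, 285.0]]
0.08 [[337.0, 260.0], [232.0, 267.0], [247.0, 184.0], [348.0, 177.0]]
part tops [[[131.0, 419.0], [104.0, 545.0]], [[272.0, 409.0], [253.0, 534.0]], [[412.0, 399.0], [401.0, 523.0]]]
felt [[414.0, 676.0], [299.0, 685.0], [315.0, 556.0], [424.0, 548.0]]
```

View pics/s9z.png

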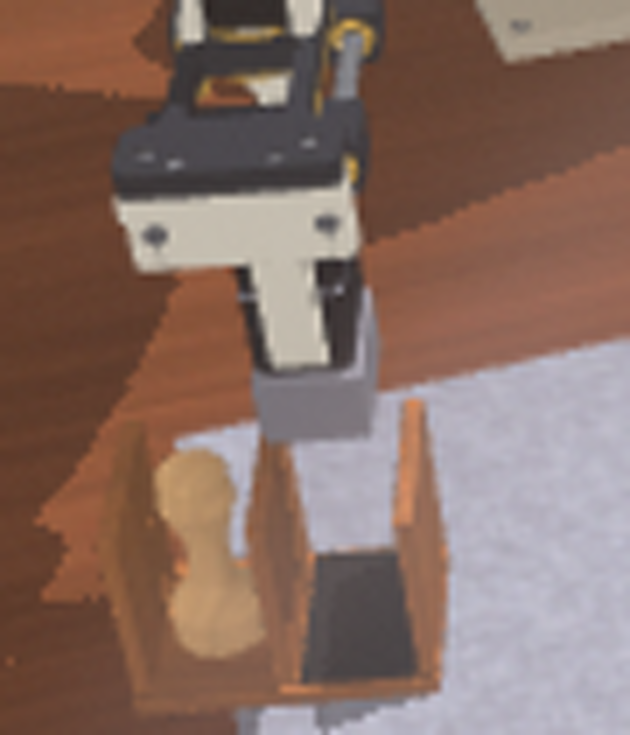

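View pics/t9z.png

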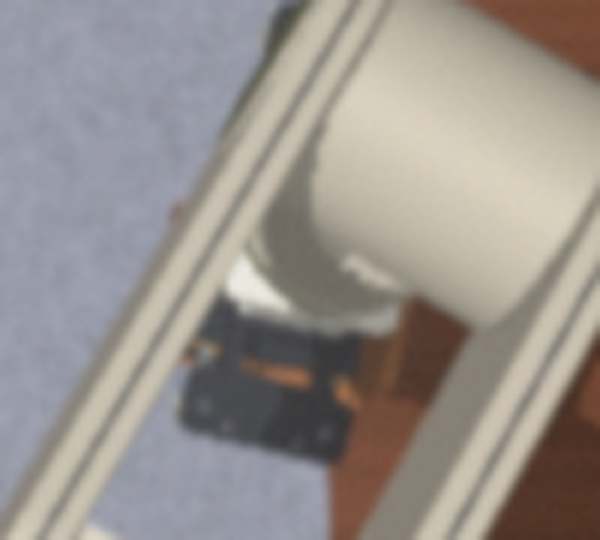

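Call:
{"api": "arm_command", "payload": {"motion": [{"slide":[-0.001,0.001,0.03],"turn":[0,0,0]},{"slide":[0,0,0.03],"turn":[0,0,0]},{"slide":[0,0,0.03],"turn":[0,0,0]},{"slide":[0,0,0.02],"turn":[0,0,0]},{"slide":[0,0,0],"turn":[0,0,0]}]}}

```text
t: 21.32
tool_pos: [0.5068, -0.2523, 0.2949]
orientation: [-3.115, 0.386, 0.008]
force: [-0.8, 0.2, -3.0]
opening: 0.0515
```

Run:
```python
from h import *
plan(w(RK,0,.027),.066,RK[1])
sc=grab("scene","pics/s10.png")
cv2.imwrite("pics/s10z.png",cv2.resize(sc["pixels"][175:265,190:275],None,fx=7,fy=7,interpolation=cv2.INTER_CUBIC)[:,:])
```

```text
t 21.32 grasp [ 506.  -251.8  127.9] yaw -0.247 tilt(tool z) [-0.0046  0.0029 -1.    ] open 51.5 F [-0.8  0.2 -3. ] q6 -0.31
 tool shift mm [ 2.   1.1 61.8] share [0.005  0.0029 0.1546] turn z share 0.008 or 6.291 -6.275
 after turn: share [0.0042 0.0026 0.1546]
```

View pics/s10z.png

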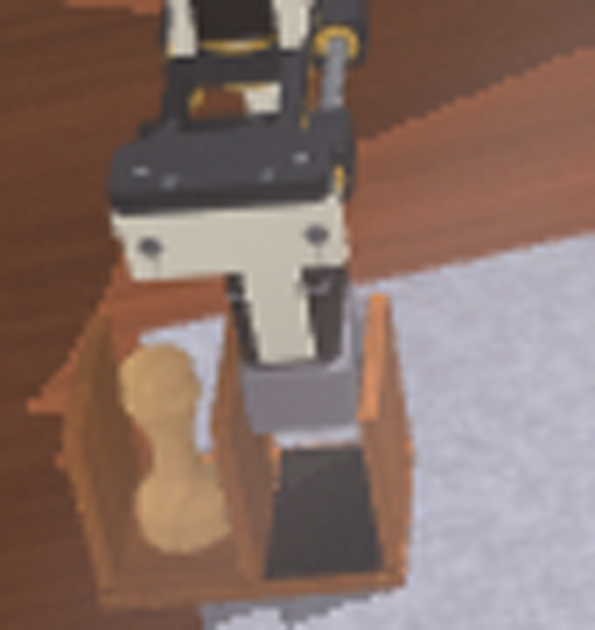

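Call:
{"api": "arm_command", "payload": {"motion": [{"slide":[0.001,0.002,0],"turn":[0,0,0]},{"slide":[0,0,0.03],"turn":[0,0,0]},{"slide":[0,0,0.03],"turn":[0,0,0]},{"slide":[0,0,0.03],"turn":[0,0,0]},{"slide":[0,0,0.02],"turn":[0,0,0]}]}}

```text
t: 21.78
tool_pos: [0.5074, -0.2538, 0.2521]
orientation: [-3.117, 0.387, 0.003]
force: [0.8, 0.5, -2.3]
opening: 0.0522
```

Call:
{"api": "arm_command", "payload": {"motion": [{"slide":[0,0,0],"turn":[0,0,0]},{"slide":[0,0,0],"turn":[0,0,0]},{"slide":[0,0,0],"turn":[0,0,0]},{"slide":[0,0,0],"turn":[0,0,0]},{"slide":[0,0,0],"turn":[0,0,0]}]}}

```text
t: 22.2
tool_pos: [0.5083, -0.2543, 0.2554]
orientation: [3.117, -0.387, 0.002]
force: [0.7, 0.2, -2.2]
opening: 0.0517
```

Run:
```python
from h import *
plan(w(RK,0,.027),.066,RK[1])
sc=grab("scene","pics/s11.png")
cv2.imwrite("pics/s11z.png",cv2.resize(sc["pixels"][175:265,190:275],None,fx=7,fy=7,interpolation=cv2.INTER_CUBIC)[:,:])
```

```text
t 22.20 grasp [ 508.5 -254.5   88.4] yaw -0.247 tilt(tool z) [ 1.2e-03 -7.0e-04 -1.0e+00] open 51.7 F [ 0.7  0.2 -2.2] q6 -0.31
 tool shift mm [-1.4 -0.9 22.4] share [-0.0035 -0.0023  0.0559] turn z share 0.007 or 6.29 -6.276
 after turn: share [-0.0035 -0.0023  0.0559]
```

View pics/s11z.png

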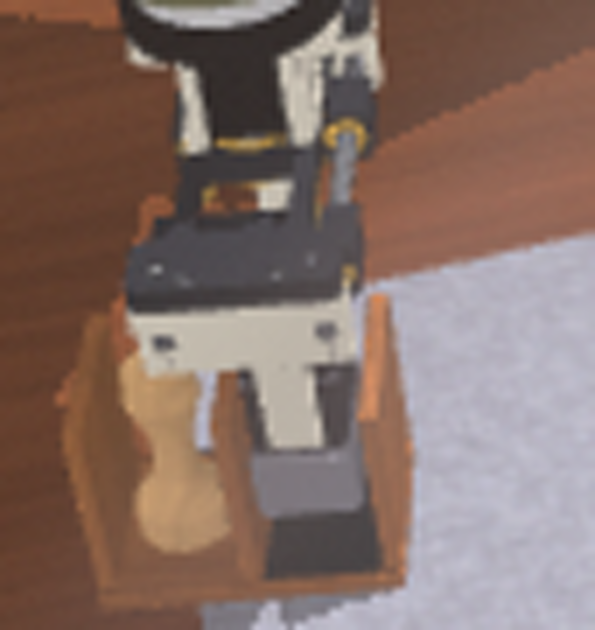

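Run:
```python
from h import *
sc=grab("scene")
P=lambda p:np.round((proj(sc,p)-[190,175]+.5)*7-.5).tolist()
print([P([*w(RK,.028,y),.0317]) for y in(.004,.007,.027,.047,.050)])
print([P([*w(RK,.037,y),.086]) for y in(.004,.050)],[P([*w(RK,.037,y),.009]) for y in(.004,.050)])
im=sc["pixels"];print('row 246 ', )
```

```text
[[254.0, 521.0], [262.0, 520.0], [315.0, 516.0], [368.0, 512.0], [376.0, 511.0]]
[[229.0, 429.0], [355.0, 419.0]] [[261.0, 580.0], [382.0, 571.0]]
row 246
```

Call:
{"api": "arm_command", "payload": {"motion": [{"slide":[-0.003,-0.002,0.015],"turn":[0,0,0]},{"slide":[0,0,0.015],"turn":[0,0,0]},{"slide":[0,0,0.013],"turn":[0,0,0]},{"slide":[0,0,0.005],"turn":[0,0,0]},{"slide":[0,0,0],"turn":[0,0,0]}]}}

```text
t: 22.72
tool_pos: [0.5065, -0.2528, 0.234]
orientation: [-3.117, 0.387, 0.003]
force: [-0.2, -1.1, -1.7]
opening: 0.052
```

Call:
{"api": "arm_command", "payload": {"motion": [{"slide":[0,0,0],"turn":[0,0,0]},{"slide":[0,0,0],"turn":[0,0,0]},{"slide":[0,0,0],"turn":[0,0,0]},{"slide":[0,0,0],"turn":[0,0,0]},{"slide":[0,0,0],"turn":[0,0,0]}]}}

```text
t: 23.13
tool_pos: [0.5071, -0.2532, 0.2356]
orientation: [3.117, -0.387, 0.001]
force: [0.5, 0.1, -1.4]
opening: 0.052
```

Run:
```python
from h import *
plan(w(RK,0,.027),.066,RK[1])
```

```text
t 23.13 grasp [ 507.2 -253.2   68.6] yaw -0.247 tilt(tool z) [ 4.e-04 -3.e-04 -1.e+00] open 52.0 F [ 0.5  0.1 -1.4] q6 -0.31
 tool shift mm [ 0.2 -0.   2.6] share [ 0.0005 -0.      0.0065] turn z share 0.007 or 6.29 -6.276
 after turn: share [ 0.0005 -0.      0.0065]
```

Position is good and there's no side force. The last 3 mm go in fine steps.

Call:
{"api": "arm_command", "payload": {"motion": [{"slide":[0,0,0.003],"turn":[0,0,0]},{"slide":[0,0,0.002],"turn":[0,0,0]},{"slide":[0,0,0.001],"turn":[0,0,0]},{"slide":[0,0,0],"turn":[0,0,0]},{"slide":[0,0,0],"turn":[0,0,0]}]}}

```text
t: 23.55
tool_pos: [0.507, -0.2531, 0.2329]
orientation: [-3.118, 0.387, 0.0]
force: [0.1, -0.2, -1.7]
opening: 0.0519
```

Call:
{"api": "arm_command", "payload": {"motion": [{"slide":[0,0,0.001],"turn":[0,0,0]},{"slide":[0,0,0.001],"turn":[0,0,0]},{"slide":[0,0,0],"turn":[0,0,0]},{"slide":[0,0,0],"turn":[0,0,0]},{"slide":[0,0,0],"turn":[0,0,0]}]}}

```text
t: 23.97
tool_pos: [0.507, -0.2531, 0.2321]
orientation: [3.118, -0.387, -0.0]
force: [0.0, -0.0, -1.4]
opening: 0.0521
```

Call:
{"api": "arm_command", "payload": {"motion": [{"slide":[0,0,0.002],"turn":[0,0,0]},{"slide":[0,0,0],"turn":[0,0,0]},{"slide":[0,0,0],"turn":[0,0,0]},{"slide":[0,0,0],"turn":[0,0,0]},{"slide":[0,0,0],"turn":[0,0,0]}]}}

```text
t: 24.38
tool_pos: [0.5072, -0.2532, 0.2318]
orientation: [3.117, -0.387, 0.001]
force: [-2.3, 0.2, 3.8]
opening: 0.0515
```

Call:
{"api": "arm_command", "payload": {"motion": [{"slide":[0,0,0.002],"turn":[0,0,0]},{"slide":[0,0,0],"turn":[0,0,0]},{"slide":[0,0,0],"turn":[0,0,0]},{"slide":[0,0,0],"turn":[0,0,0]},{"slide":[0,0,0],"turn":[0,0,0]}]}}

```text
t: 24.8
tool_pos: [0.5072, -0.2532, 0.2317]
orientation: [3.117, -0.387, 0.0]
force: [-4.8, 3.2, 11.7]
opening: 0.0518
```

Down on the felt, with 12 N of contact. I'll release and retreat straight up.

Call:
{"api": "arm_command", "payload": {"motion": [{"slide":[0,0,0],"turn":[0,0,0]},{"slide":[0,0,0],"turn":[0,0,0]},{"slide":[0,0,0],"turn":[0,0,0]},{"slide":[0,0,0],"turn":[0,0,0]},{"slide":[0,0,0],"turn":[0,0,0]}], "gripper": 85}}

```text
t: 25.22
tool_pos: [0.507, -0.253, 0.2302]
orientation: [-3.117, 0.387, 0.001]
force: [-0.9, -0.4, 0.9]
opening: 0.0777
```

Call:
{"api": "arm_command", "payload": {"motion": [{"slide":[0,0,-0.02],"turn":[0,0,0]},{"slide":[0,0,-0.05],"turn":[0,0,0]},{"slide":[0,0,-0.08],"turn":[0,0,0]},{"slide":[0,0,-0.08],"turn":[0,0,0]},{"slide":[0,0,-0.08],"turn":[0,0,0]}]}}

```text
t: 25.63
tool_pos: [0.5068, -0.2529, 0.3562]
orientation: [-3.117, 0.387, 0.001]
force: [0.7, -1.1, 0.5]
opening: 0.0793
```

Call:
{"api": "arm_command", "payload": {"motion": [{"slide":[-0.05,-0.03,-0.08],"turn":[0,0,0]},{"slide":[-0.05,-0.03,-0.08],"turn":[0,0,0]},{"slide":[-0.05,-0.05,-0.05],"turn":[0,0,0]},{"slide":[-0.05,-0.06,0],"turn":[0,0,0]},{"slide":[-0.05,-0.06,0],"turn":[0,0,0]}]}}

```text
t: 26.05
tool_pos: [0.432, -0.1388, 0.4414]
orientation: [3.116, -0.388, 0.007]
force: [-0.7, 0.0, -0.7]
opening: 0.0792
```

Call:
{"api": "arm_command", "payload": {"motion": [{"slide":[-0.05,-0.08,0],"turn":[0,0,0]},{"slide":[-0.02,-0.09,0],"turn":[0,0,0]},{"slide":[0,-0.09,0],"turn":[0,0,0]},{"slide":[0,0,0],"turn":[0,0,0]},{"slide":[0,0,0],"turn":[0,0,0]}]}}

```text
t: 26.47
tool_pos: [0.4308, -0.0301, 0.4393]
orientation: [3.118, -0.38, 0.002]
force: [0.9, -0.8, 0.1]
opening: 0.0787
```

Run:
```python
from h import *
sc=grab("scene","pics/s12.png");tc=grab("top","pics/t12.png")
a=cv2.resize(sc["pixels"][200:265,190:270],None,fx=7,fy=7,interpolation=cv2.INTER_CUBIC)
b=cv2.resize(tc["pixels"][165:215,375:445],None,fx=8,fy=8,interpolation=cv2.INTER_CUBIC)
cv2.imwrite("pics/s12z.png",a);cv2.imwrite("pics/t12z.png",b)
for n,c,o,k in(('s',sc,[190,200],7),('t',tc,[375,165],8)):
  P=lambda p:np.round((proj(c,p)-o+.5)*k-.5).tolist()
  print(n,'stamp top pred',[P([*w(RK,x,.027+y),.089]) for x,y in((.026,.018),(.026,-.018),(-.026,-.018),(-.026,.018))])
  print(n,'foot',[P([*w(RK,.028,.027+y),z]) for y,z in((.02,.009),(-.02,.009),(-.02,.039),(.02,.039))])
```

```text
s stamp top pred [[343.0, 220.0], [244.0, 227.0], [257.0, 139.0], [351.0, 132.0]]
s foot [[375.0, 380.0], [271.0, 388.0], [259.0, 331.0], [365.0, 323.0]]
t stamp top pred [[168.0, 86.0], [264.0, 110.0], [231.0, 248.0], [135.0, 224.0]]
t foot [[134.0, 104.0], [235.0, 129.0], [248.0, 121.0], [145.0, 95.0]]
```

View pics/s12z.png

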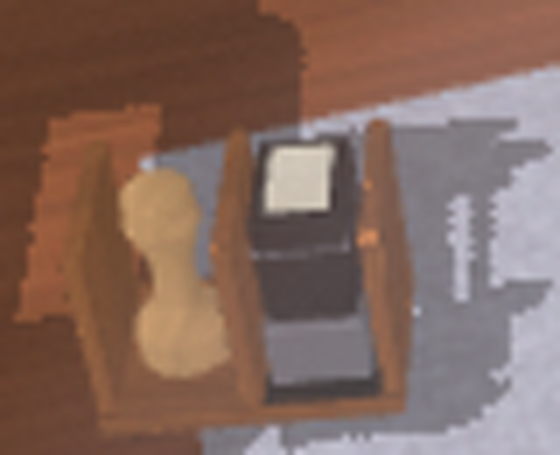

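View pics/t12z.png

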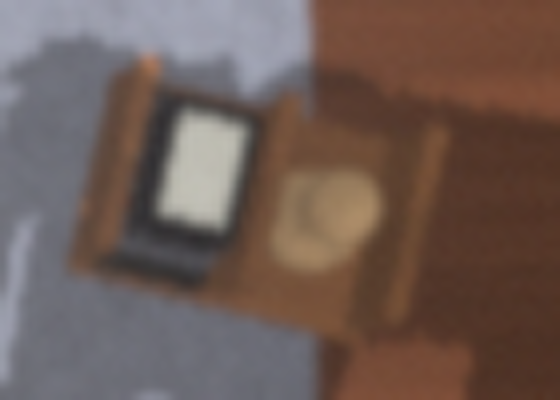

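View pics/s12.png

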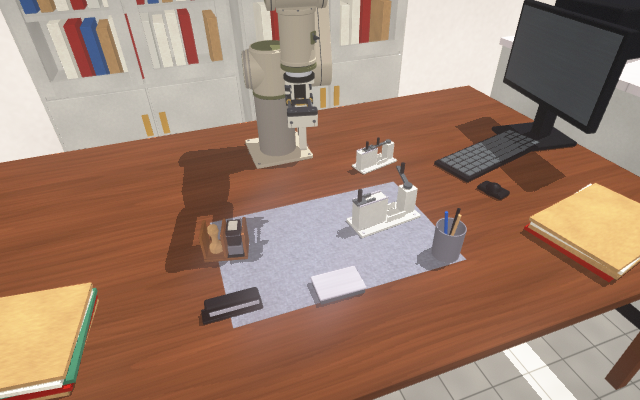

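View pics/t12.png

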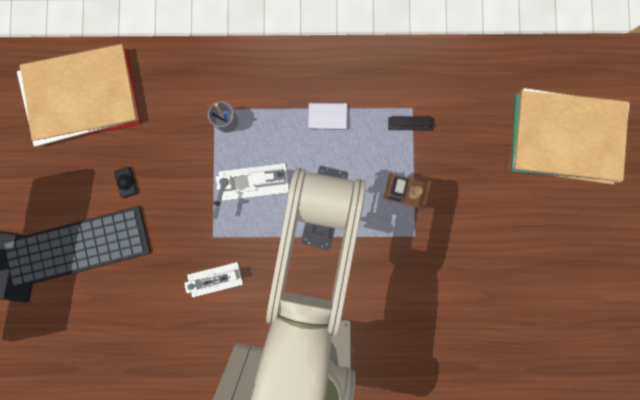

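The stamp stands upright in the left stall: in the scene zoom, the foot's front edge runs from (271,385) to (375,380) px, as predicted. The gate and keeper are open, and nothing else has moved. Handing in.

Run:
```python
from plant import robot
print(robot.close_job(), robot.read_state()["t"])
```

```text
the job is handed in; nothing more can be done
the job is handed in; nothing more can be done
```

The stamp is standing upright on the felt in the empty stall, and the job was handed in at about 26.6 s.

- **Keeper and gate:** I drew the keeper back about 34 mm, close to its stop, then swung the gate bar round to about 1.95 rad. Both were left open.
- **Regrasp:** I lifted the stamp by its broad sides, set it on the open desk and let go. I then took it again by its narrow ends.
- **Placing:** I lowered it into the stall in fine steps with no side load until about 12 N of contact force, then released it and moved the arm clear.

**Last checks:**
- In both cameras the stamp was within about 1 px (2–3 mm) of where it should be on the felt.
- The wooden stamp, tin, cup and stapler looked unmoved.
- The highest force I read was about 19 N, while swinging the gate. Forces are only reported at the end of each move.
- While the stamp hung above the stall, one view put it about 1 px (2–3 mm) higher than predicted. That is close to the calibration error, and contact came 0.5–1 mm lower than I had worked out.

No check failed.

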